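# Fill the funnel jar from the tipping pan

### The job

Slide the funnel jar under the lip of the tipping pan, then slowly tip the pan with its lever so that all five nuts pour through the funnel down into the jar's tube, and swing the pan back level. Do not touch the nuts with the gripper, spill any nut, topple the jar, or disturb the other things lying on the shelf.

Things in the scene. Friction and masses are not known exactly. Their poses are not given: they have to be found in the camera images.
- stand: Fixed grey steel filling stand. Origin on the shelf straight below the middle of the pan's lip; z up; pours to its -y. Foot plate 8 mm thick at x -90 to 90, y 50 to 160 mm. Two uprights (x = -52 and 52, y 110 to 140 mm) carry side arms, 8 mm wide, reaching forward to y = -10 mm, undersides 134 mm up, tops 156: the jar's funnel fits below them and the lip.
- pan_lip (a point): Middle of the open lip of the tipping pan, on its floor, on the hinge axis: stand x = y = 0, 150 mm up. Pan of pressed zinc sheet between the stand's arms: 80 mm wide (x), 125 mm long (level: stand y 0 to 125 mm), walls 28 mm high.
- pan (a joint): Tilt of the pan, rad: 0 level on its stop (start), grows to 1.25 (stop) as it tips to pour to the stand's -y. Hinge axis: the stand's x through the lip. Stiff: stays where left; takes 2 to 8 N at the lever's pin. The nuts start to slide between 0.3 and 1.0 rad; tip to about 1.2 over a few seconds so that they do not fly past the funnel.
- pan_pin (a point): Middle of the round steel crosspin (16 mm diameter, along stand x from -91 to -138 mm) at the end of the pan's forged lever (flat bar 10 mm thick, centred at x = -85 mm). It is 110 mm from the hinge: at pan angle q, in the stand frame, x = -115, y = 110 sin(0.43 - q), z = 150 + 110 cos(0.43 - q) mm. Push it to the stand's -y to tip the pan, to +y to bring it back.
- pour_point (a point): Fixed point of the stand at x = 0, y = -25 mm, 115 mm up, just out from the lip: the middle of the jar's funnel mouth should be here to catch the nuts when the pan is tipped slowly.
- jar: Loose funnel jar, 0.5 to 0.8 kg. Origin on its underside under the tube's axis; z up. Steel foot plate x -60 to 60, y -110 to 55, 8 mm thick; clear tube (inner diameter 58, outer 66 mm, up to 65 mm high, inner floor at 11 mm) widening into an aluminium funnel (rim 132 mm outer, 124 inner diameter, 115 mm high). Square post as handle at y = -95 mm.
- jar_post (a point): Centre of the top face of the jar's handle post, a 14 x 14 mm upright steel bar, sides along the jar's x and y, at jar y = -95 mm, from the foot to 130 mm high. Grasp it across the jar's x, or push it; the funnel's rim is 22 mm from its near face. Kept on the shelf, the jar slides with 2 to 7 N.
- jar_mouth (a point): Centre of the funnel's rim, 115 mm above the jar's underside.
- nut0: Steel hexagon nut, 17 mm across flats, 10 mm thick, 15 g, solid (the bore is only painted); origin centre of its underside. One of five alike, lying flat on the pan's floor at the start.
- nut1: Steel hexagon nut, 17 mm across flats, 10 mm thick, 15 g, solid (the bore is only painted); origin centre of its underside. One of five alike, lying flat on the pan's floor at the start.
- nut2: Steel hexagon nut, 17 mm across flats, 10 mm thick, 15 g, solid (the bore is only painted); origin centre of its underside. One of five alike, lying flat on the pan's floor at the start.
- nut3: Steel hexagon nut, 17 mm across flats, 10 mm thick, 15 g, solid (the bore is only painted); origin centre of its underside. One of five alike, lying flat on the pan's floor at the start.
- nut4: Steel hexagon nut, 17 mm across flats, 10 mm thick, 15 g, solid (the bore is only painted); origin centre of its underside. One of five alike, lying flat on the pan's floor at the start.
- washers: Bystander: stack of copper washers (one piece), 34 mm diameter, 18 mm high; origin centre of underside.
- grommet: Bystander: black rubber grommet, 40 mm diameter, 14 mm high; origin centre of underside.
- scale_hook: Bystander: steel spring scale hook lying flat, about 115 mm long, 10 mm thick; origin mid-length on the underside.
- latch_arm: Bystander: spare forged steel latch arm lying flat, about 140 mm long, up to 14 mm thick; origin mid-length on the underside.
- wrench: Bystander: steel wrench lying flat, under 220 mm long; origin on its underside.
There are look-alikes about, which are no part of the job. Of the things like the jar, leave any that is green or yellow; of the rest the larger one is meant.

How it is judged (in metres and radians):
On the way, in this order (a step that is already met when the one before it is completed fails the run):
1. the jar stands upright with its funnel under the pouring lip (horizontal distance between jar_mouth and pour_point below 0.05 m and angle between jar's own z axis and vertical below 0.1 rad), for 0.2 s.
2. all five nuts are down in the jar's tube (horizontal distance between each of nut0, nut1, nut2, nut3, nut4 and jar below 0.034 m and z of nut0 in the frame of jar between 0 and 0.068 m and z of nut1 in the frame of jar between 0 and 0.068 m and z of nut2 in the frame of jar between 0 and 0.068 m and z of nut3 in the frame of jar between 0 and 0.068 m and z of nut4 in the frame of jar between 0 and 0.068 m), for 0.2 s.
At the end, for the whole second after the job is handed in: All five nuts lie in the jar's tube, below the funnel (origins under 68 mm above the jar's underside, within 34 mm of its axis); the jar stands upright on the shelf (within 0.08 rad) at rest; the pan is back level (under 0.12 rad) (all of step 2 and value of joint pan below 0.12 rad and angle between jar's own z axis and vertical below 0.08 rad and height (world z) of jar below 0.01 m and linear speed of jar below 0.02 m/s); the robot touches nothing.
It fails at once if a nut is spilled on the shelf ((height (world z) of nut0 below 0.03 m and horizontal distance between nut0 and jar above 0.05 m) or (height (world z) of nut1 below 0.03 m and horizontal distance between nut1 and jar above 0.05 m) or (height (world z) of nut2 below 0.03 m and horizontal distance between nut2 and jar above 0.05 m) or (height (world z) of nut3 below 0.03 m and horizontal distance between nut3 and jar above 0.05 m) or (height (world z) of nut4 below 0.03 m and horizontal distance between nut4 and jar above 0.05 m)).
It fails at once if the jar is toppled (angle between jar's own z axis and vertical above 0.5 rad).
It fails at once if the gripper touches a nut (contact force between the fingers and nut0 above 0.3 N or contact force between the fingers and nut1 above 0.3 N or contact force between the fingers and nut2 above 0.3 N or contact force between the fingers and nut3 above 0.3 N or contact force between the fingers and nut4 above 0.3 N).
It fails at once if a bystander is disturbed (moved more than 30 mm) (distance of any of washers, grommet, scale_hook, latch_arm, wrench from where it was at the start of the episode above 0.03 m).
It also fails if it takes over 61 s, if anything falls off the work surface, if the arm or the gripper's body presses on something with over 40 N, if the wrist force passes 120 N, or if a joint passes its speed limit or range.

### The arm

A 6-joint arm with a two-finger parallel gripper is mounted at the origin on the work surface. World frame = base frame: x ahead of the robot, y to its left, z up, the work surface at z = 0. Lengths are in mm, angles in rad, forces in N, time in s.
With the tool pointing down it reaches from about 375 to 975 mm from the base axis. Payload 3.8 kg.
Tool frame: the origin (TCP) lies midway between the tips of the shut fingers; the grasp point (between the pads) lies 19 mm behind it; z points along the fingers, y is the line along which they close (so a half turn about z gives the same grasp; the last joint's range is limited). The gripper opens to 88 mm and grips with 3 to 60 N. Pads are 18 mm wide; open, the fingers measure 123 mm over their backs; the gripper's body (75 mm by 187 mm) begins 45 mm behind the grasp point.
Start: joints at [-1.373, 0.264, 1.604, -0, 1.274, -0.037], TCP at [157.033, -656.475, 238.706] pointing down, gripper open.
Joint ranges: [-2.63, 2.63], [-0.94, 2.18], [0.31, 2.57], [-1.31, 4.45], [0, 2.66], [-2.55, 2.55]. Speed limits (rad/s): [2.57, 2.57, 3.14, 3.14, 3.14, 3.14].

### API

Orientations are given as a rotation vector (axis times angle).
In Python, from station import manip, cams, workorder, spotter gives the robot as it stands.
- The arm moves only by the tool servo_tool, never from a script. Its argument "targets" is a list that holds one entry, the list of rows, each a list of 7 numbers: the opening, from -1 (shut) to 1 (fully open), then the shift along the tool's x, y, z in mm, then the turn, a rotation vector about the tool's x, y, z in rad. A call has 1 to 8 rows; each row shifts and turns the commanded pose from where the row before left it, along the tool's axes as they then stand; what a row does not reach is not made up. A row lasts 1/8 s, in which the tool goes at most 62.5 mm and 10.7 degrees, less where a joint would pass 70% of its speed; a pose out of reach is approached as far as the arm can. A call with a gripper value outside its range is refused whole. The fingers move at their own pace and stop on an object; "grip_force" is the grip in N (left out, the last holds). Time passes only in rows, so rows that do not move let the fingers close. It gives the time, the measured TCP pose, the force, the opening and the grip force at its end, in the units of the state.
- manip.get_obs(): the state, without advancing time (a new reading comes with each control period).
- cams.get_image(name): name is "scene" or "top"; returns a dict with "color" (400x640x3 uint8, red, green, blue), "mtx" (3x3 intrinsics, pixels), "extrinsics" (4x4, takes a point from world to camera coordinates). Camera axes: x right, y down, z forward; pixel columns grow to the right and rows downward; lengths in mm; the calibration is good to about 2 mm. A picture is of the moment at which its call begins. There is no depth.
- workorder.finish_job(): hands the job in; it is judged then, once.
Trained networks look in a picture, given as the dict that the camera call returned (one of the last four; its "shot" number tells which), for a name from the list of things; names that differ only in an ending like _2 or _b are one class to them, and where a whole thing is asked for, a point or a joint stands for the part that bears it (a point fixed in the world has none). Each returns a list of dicts, best first, with "p" (0 to 1); they miss things now and then, are a little off and sometimes report something else, mostly with a low value. They report only what shows in the picture. A call takes as long as a camera call. They do not tell look-alikes from the thing itself.
- spotter.silhouettes(picture, thing): "mask" (400x640 bool, what is visible of it) and "at" ([column, row] in pixels, amid what is visible of it).
- spotter.place_of(picture, thing): "at" ([column, row] in pixels: a listed point, or the origin of a listed thing).
The state is a dict: "time_s": time; "qpos": joint angles; "dq": joint speeds; "effort": joint torques, N m; "tcp_pos": TCP position; "eef_rot": TCP orientation; "force": force on the tool from outside, world axes, zero at the start; "torque": the same for the moment, N m; "opening": finger opening in mm; "finger_force": force on a finger pad.
Only numpy, scipy, OpenCV 4.12 (cv2) and the standard library are available. Lean on these libraries where they do the work, as an engineer would, in place of code of your own. Each camera call takes 0.05 s, during which the arm holds its last target. There are 200 camera calls.

## Working session

There is one attempt and no reset: what is moved stays moved. The work goes in short steps, Python scripts to look and compute and a tool call to move; the robot and the scene stay as the last step left them, time stands still between calls to the robot, and variables do not carry over. Pictures are saved under pics/ and viewed, at most 10 in all, crops included, and the job is handed in when it is done.

Besides the shell and the picture viewer there is one more tool, called after ">>>" as name(argument=value, ...) on one line, values as JSON. servo_tool: Moves the arm, as the interface text tells. Its arguments: {"type":"object","properties":{"targets":{"type":"array"},"grip_force":{"type":"number"}},"required":["targets"]}

```bash
mkdir -p pics
cat > h.py <<'E'
import numpy as np, cv2, json
from station import manip, cams, workorder, spotter
def shot(n,f=None):
    p=cams.get_image(n)
    if f: cv2.imwrite('pics/'+f,p['color'][:,:,::-1])
    return p
def ray(p,uv,z):
    K=np.array(p['mtx']);E=np.array(p['extrinsics']);R=E[:3,:3];c=-R.T@E[:3,3]
    d=R.T@np.linalg.solve(K,[uv[0],uv[1],1]); return c+d*(z-c[2])/d[2]
def proj(p,X):
    K=np.array(p['mtx']);E=np.array(p['extrinsics']);q=K@(E[:3,:3]@np.array(X,float)+E[:3,3]); return q[:2]/q[2]
E
python3 - <<'E'
from h import *
np.set_printoptions(precision=1,suppress=True)
for n in ['scene','top']:
    p=shot(n,n+'0.png')
    print(n,np.array(p['extrinsics'])[:3])
    for t,z in [('stand',0),('pan_lip',150),('pan_pin',250),('pour_point',115),('jar',0),('jar_post',130),('jar_mouth',115)]:
        for r in spotter.place_of(p,t)[:3]: print(t,r['p'],np.array(r['at']),ray(p,r['at'],z)[:2])
    for t in ['washers','grommet','scale_hook','latch_arm','wrench']:
        for r in spotter.place_of(p,t)[:2]: print(t,r['p'],np.array(r['at']),ray(p,r['at'],0)[:2])
print(manip.get_obs())
E
```

```text
scene [[  -0.7    0.7   -0.   419.1]
 [   0.5    0.5   -0.7 -160.6]
 [  -0.5   -0.5   -0.7 1443.9]]
stand 0.65 [348.8 278.4] [602.3 118.7]
pan_lip 0.8 [351.3 241.2] [594.8 111.6]
pan_pin 0.83 [404.8 204.9] [492.1 177. ]
pan_pin 0.51 [372.2 215.1] [567.5 143.6]
pour_point 0.74 [344.3 248.2] [602.3  97.2]
jar 0.98 [279.1 199.6] [ 542.5 -229.8]
jar 0.91 [293.9 131.7] [ 276.4 -448.8]
jar 0.88 [277.4 312.8] [801.5  57.9]
jar_post 0.97 [284.1 263.5] [743.3  32.3]
jar_post 0.72 [322.7 138.7] [ 346.2 -229.5]
jar_post 0.69 [296.6  88.1] [ 205.2 -500.6]
jar_mouth 0.86 [277.4 293.1] [801.8  73.1]
jar_mouth 0.85 [274.2 172.8] [ 545.2 -234.1]
jar_mouth 0.78 [313.9 152.5] [ 399.9 -215. ]
washers 0.49 [369.5 216.6] [398.1  18.7]
grommet 0.49 [239.2 269.2] [ 789.4 -113.5]
grommet 0.18 [405.1 203.4] [279.8  63. ]
scale_hook 0.58 [240.8 266.2] [ 780.3 -118.1]
scale_hook 0.51 [235.2 158.5] [ 520.1 -485.5]
latch_arm 0.62 [467.1 286. ] [402.9 355. ]
wrench 0.79 [417.3 366.7] [666.1 385.5]
wrench 0.35 [465.2 284.1] [401.4 348.4]
top [[   0.    -1.    -0.   -48.5]
 [  -1.    -0.    -0.1  533. ]
 [   0.1   
[... 578 characters left out ...]
.2 287.4] [ 278.8 -455.2]
jar_mouth 0.67 [380.6 191.8] [ 552.6 -221.8]
washers 0.43 [298.  243.8] [389.3  27.8]
grommet 0.71 [375.3 195.4] [ 555.2 -222.7]
grommet 0.4 [339.5 125. ] [791.5 -99.3]
scale_hook 0.74 [342.5 124.1] [ 794.9 -109.3]
scale_hook 0.7 [454.4 203.9] [ 533.8 -482.8]
wrench 0.72 [195.3 160. ] [659.  382.1]
{'time_s': 1.3, 'qpos': array([-1.4,  0.3,  1.6,  0. ,  1.3, -0. ]), 'dq': array([ 0.,  0.,  0., -0.,  0., -0.]), 'effort': array([ -0. , -50.2, -35.7,   0.1,   0. ,  -0. ]), 'tcp_pos': array([ 157.1, -656.5,  238.7]), 'eef_rot': array([3.1, 0.4, 0. ]), 'force': array([-0.6, -0.1,  0.4]), 'torque': array([ 0., -0., -0.]), 'finger_force': 0.0, 'opening': 87.95975486616338}
```

View pics/scene0.png

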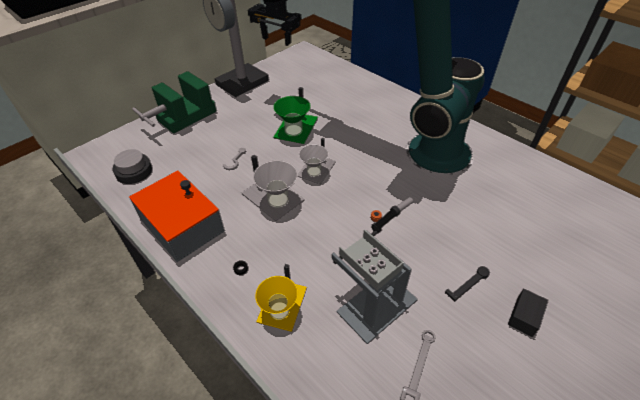

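View pics/top0.png

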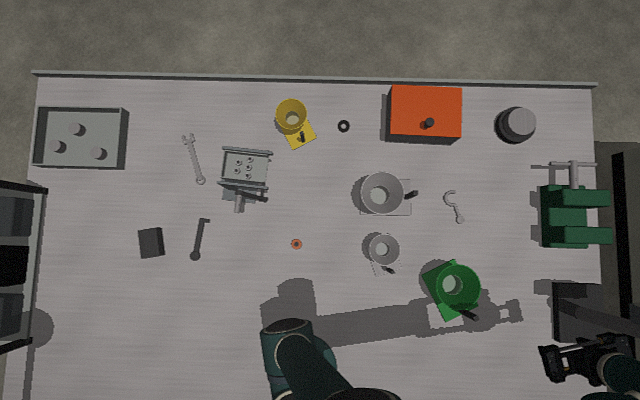

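```bash
cat > fit.py <<'E'
from h import *
from scipy.optimize import least_squares
np.set_printoptions(precision=1,suppress=True)
P={n:shot(n) for n in ['scene','top']}
S={'stand':(0,0,0),'lip':(0,0,150),'pin':(-115,45.9,250),'pour':(0,-25,115)}
so=[('scene','stand',(348.8,278.4)),('scene','lip',(351.3,241.2)),('scene','pin',(404.8,204.9)),('scene','pour',(344.3,248.2)),
('top','stand',(272,179.9)),('top','lip',(266.6,172)),('top','pin',(236.1,201.2)),('top','pour',(278.6,172.5))]
J={'jar':(0,0,0),'post':(0,-95,130),'mouth':(0,0,115)}
jo=[('scene','jar',(279.1,199.6)),('scene','mouth',(274.2,172.8)),('scene','post',(254.5,157)),('top','jar',(371.3,199.2)),('top','mouth',(380.6,191.8)),('top','post',(414,191.1))]
def w(s,X):
    c,n=np.cos(s[2]),np.sin(s[2]); return np.array([s[0]+c*X[0]-n*X[1],s[1]+n*X[0]+c*X[1],X[2]])
def fit(M,o,g):
    r=least_squares(lambda s:np.concatenate([proj(P[v],w(s,M[k]))-uv for v,k,uv in o]),g,x_scale=[10,10,.1],loss='soft_l1',f_scale=3)
    print(r.x, r.x[2].round(3), [(v,k,proj(P[v],w(r.x,M[k]))-uv) for v,k,uv in o]); return r.x
s=fit(S,so,[600,115,0]); j=fit(J,jo,[548,-224,0])
print('post',w(j,J['post']),'pin',w(s,S['pin']),'pour',w(s,S['pour']))
t=np.linspace(0,6.3,60)
L=[(j,[(62*np.cos(a),62*np.sin(a),115) for a in t]),(j,[(-60,-110,0),(60,-110,0),(60,55,0),(-60,55,0),(-60,-110,0)]),(j,[(0,-95,0),(0,-95,130)]),
(s,[(-90,50,8),(90,50,8),(90,160,8),(-90,160,8),(-90,50,8)]),(s,[(-40,0,150),(40,0,150),(40,125,150),(-40,125,150),(-40,0,150)]),(s,[(-91,45.9,250),(-138,45.9,250)]),(s,[(-52,-10,156),(-52,140,156)]),(s,[(52,-10,156),(52,140,156)])]
im=[]
for v,(x,y) in {'scene':(220,120),'top':(200,80)}.items():
    b=cv2.resize(P[v]['color'][y:y+220,x:x+220,::-1].copy(),None,fx=2.5*.72,fy=2.5*.72,interpolation=cv2.INTER_CUBIC)
    for q,l in L:
        pts=[(proj(P[v],w(q,X))-(x,y))*1.8 for X in l]; cv2.polylines(b,[np.array(pts,np.int32)],False,(0,0,255),1)
    im.append(b)
cv2.imwrite('pics/ov.png',np.hstack(im))
from scipy.spatial.transform import Rotation as R
print(R.from_rotvec(manip.get_obs()['eef_rot']).as_matrix().round(3))
E
python3 fit.py
```

```text
[601.7 116.9  -0.1] -0.135 [('scene', 'stand', array([-0.3, -0.5])), ('scene', 'lip', array([-0.3,  2.9])), ('scene', 'pin', array([-0.2,  0.6])), ('scene', 'pour', array([-0.4, -2.1])), ('top', 'stand', array([ 1.4, -1. ])), ('top', 'lip', array([-0. , -1.4])), ('top', 'pin', array([-0.2,  2.4])), ('top', 'pour', array([-2.1,  1.5]))]
[ 547.4 -222.7    0.1] 0.06 [('scene', 'jar', array([0.3, 2. ])), ('scene', 'mouth', array([2. , 2.2])), ('scene', 'post', array([-0.9,  0.1])), ('top', 'jar', array([ 4. , -1.5])), ('top', 'mouth', array([0.3, 1.7])), ('top', 'post', array([-0. ,  0.7]))]
post [ 553.1 -317.6  130. ] pin [493.9 177.9 250. ] pour [598.4  92.2 115. ]
[[ 1.   0.2  0. ]
 [ 0.2 -1.  -0. ]
 [ 0.   0.  -1. ]]
```

View pics/ov.png

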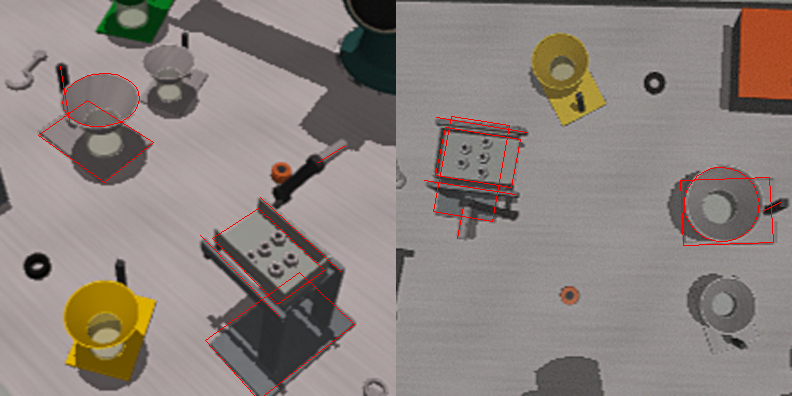

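>>> servo_tool(targets=[[[1, 0, 0, 0, 0, 0, -0.1744], [1, 0, 0, 0, 0, 0, -0.1744], [1, 0, 0, 0, 0, 0, -0.1744], [1, 0, 0, 0, 0, 0, -0.1744], [1, 0, 0, 0, 0, 0, -0.1744], [1, 0, 0, 0, 0, 0, -0.1744], [1, 0, 0, 0, 0, 0, -0.1744], [1, 0, 0, 0, 0, 0, -0.1744]]])

```text
time_s: 2.4
tcp_pos: [157.0, -656.5, 238.7]
eef_rot: [-2.148, -2.292, -0.0]
force: [0.1, -0.8, -0.3]
opening: 88.2
finger_force: 0.0
```

>>> servo_tool(targets=[[[1, 35, 46, 0, 0, 0, 0], [1, 35, 46, 0, 0, 0, 0], [1, 35, 46, 0, 0, 0, 0], [1, 35, 46, 0, 0, 0, 0], [1, 35, 46, 0, 0, 0, 0], [1, 35, 46, 0, 0, 0, 0], [1, 35, 46, 0, 0, 0, 0], [1, 35, 46, 0, 0, 0, 0]]])

```text
time_s: 3.4
tcp_pos: [509.1, -353.9, 239.0]
eef_rot: [2.154, 2.286, -0.0]
force: [0.9, -0.4, -0.1]
opening: 88.0
finger_force: 0.0
```

>>> servo_tool(targets=[[[1, 17, 23, 0, 0, 0, 0], [1, 16, 23, 20, 0, 0, 0], [1, 0, 0, 40, 0, 0, 0], [1, 0, 0, 40, 0, 0, 0], [1, 0, 0, 30, 0, 0, 0], [1, 0, 0, 17, 0, 0, 0]]])

```text
time_s: 4.15
tcp_pos: [550.9, -318.9, 89.7]
eef_rot: [-2.153, -2.284, 0.001]
force: [-0.5, -0.4, 0.7]
opening: 88.2
finger_force: 0.0
```

>>> servo_tool(grip_force=12, targets=[[[-1, 0, 0, 0, 0, 0, 0], [-1, 0, 0, 0, 0, 0, 0], [-1, 0, 0, 0, 0, 0, 0], [-1, 0, 0, 0, 0, 0, 0], [-1, 0, 0, 0, 0, 0, 0], [-1, 0, 0, 0, 0, 0, 0], [-1, 0, 0, 0, 0, 0, 0]]])

```text
time_s: 5.03
tcp_pos: [551.8, -319.5, 91.7]
eef_rot: [2.155, 2.286, 0.0]
force: [-0.1, -0.1, 0.2]
opening: 20.4
finger_force: 0.0
```

Run:
```python
from h import *
p=shot('scene'); q=shot('top')
cv2.imwrite('pics/g.png',np.hstack([cv2.resize(p['color'][80:260,190:370,::-1],(390,390)),cv2.resize(q['color'][120:300,310:490,::-1],(390,390))]))
```

```text
(no output)
```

View pics/g.png

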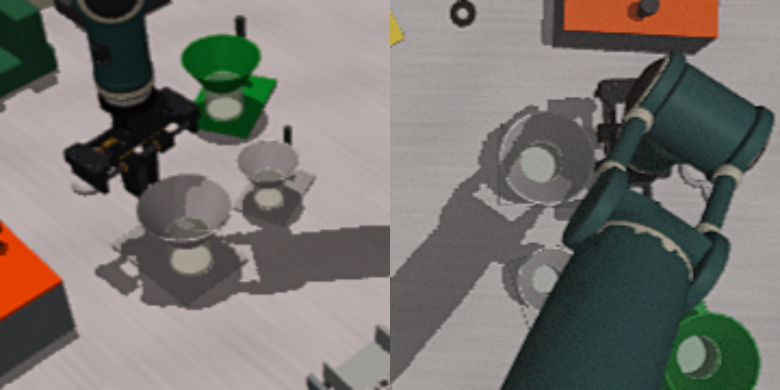

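The picture shows the gripper straddling the post at the rear of the large grey jar (left crop about (140,175)), clear of the rim. The fingers are still closing.

>>> servo_tool(targets=[[[-1, 0, 0, 0, 0, 0, 0], [-1, 0, 0, 0, 0, 0, 0], [-1, 0, 0, 0, 0, 0, 0]]])

```text
time_s: 5.5
tcp_pos: [551.6, -319.5, 91.6]
eef_rot: [-2.155, -2.286, 0.0]
force: [-1.6, -0.9, 0.7]
opening: 14.3
finger_force: 12.0
```

>>> servo_tool(grip_force=25, targets=[[[-1, 0, 0, 0, 0, 0, 0.05], [-1, 0, 0, 0, 0, 0, 0.05], [-1, 0, 0, 0, 0, 0, 0.05], [-1, 5, 0, 0, 0, 0, 0.045], [-1, 10, -1, 0, 0, 0, 0], [-1, 16, -1, 0, 0, 0, 0], [-1, 20, -1, 0, 0, 0, 0], [-1, 20, -1, 0, 0, 0, 0]]])

```text
time_s: 6.5
tcp_pos: [557.4, -247.8, 91.7]
eef_rot: [2.367, 2.065, -0.0]
force: [0.5, -3.9, -0.9]
opening: 13.6
finger_force: 25.0
```

>>> servo_tool(targets=[[[-1, 20, -1, 0, 0, 0, 0], [-1, 20, -1, 0, 0, 0, 0], [-1, 20, -1, 0, 0, 0, 0], [-1, 20, -1, 0, 0, 0, 0], [-1, 20, -1, 0, 0, 0, 0], [-1, 20, 0, 0, 0, 0, 0], [-1, 20, 0, 0, 0, 0, 0], [-1, 10, 0, 0, 0, 0, 0]]])

```text
time_s: 7.5
tcp_pos: [572.7, -97.9, 91.7]
eef_rot: [-2.366, -2.067, 0.0]
force: [-0.6, -4.3, -0.6]
opening: 13.7
finger_force: 25.0
```

Run:
```python
from h import *
p=shot('scene'); q=shot('top')
np.set_printoptions(precision=1,suppress=True)
print(manip.get_obs()['tcp_pos'],manip.get_obs()['eef_rot'],manip.get_obs()['force'])
cv2.imwrite('pics/m.png',np.hstack([cv2.resize(p['color'][150:350,240:440,::-1],(390,390)),cv2.resize(q['color'][100:300,190:390,::-1],(390,390))]))
for v in (p,q):
    for t,z in (('jar_mouth',115),('pan_lip',150),('pour_point',115),('pan_pin',250)):
        for r in spotter.place_of(v,t)[:3]: print(t,r['p'],ray(v,r['at'],z)[:2])
```

```text
[572.8 -96.9  91.6] [-2.4 -2.1 -0. ] [ 0.5  4.4 -0. ]
jar_mouth 0.95 [805.6  72.2]
jar_mouth 0.93 [583.7 -14.4]
jar_mouth 0.9 [ 406.8 -212.7]
pan_lip 0.91 [596.7 111.4]
pour_point 0.61 [597.9  88.1]
pour_point 0.43 [586. 152.]
pour_point 0.35 [580.3 193.3]
pan_pin 0.75 [495.5 169.1]
pan_pin 0.23 [663.3 207. ]
jar_mouth 0.9 [ 268.6 -449.6]
jar_mouth 0.81 [589.7 -16.2]
jar_mouth 0.7 [ 373.7 -235.8]
pan_lip 0.63 [602.3 121. ]
pour_point 0.63 [583.9 114.5]
pour_point 0.62 [605.3  90. ]
pan_pin 0.57 [506.4 173.8]
```

View pics/m.png

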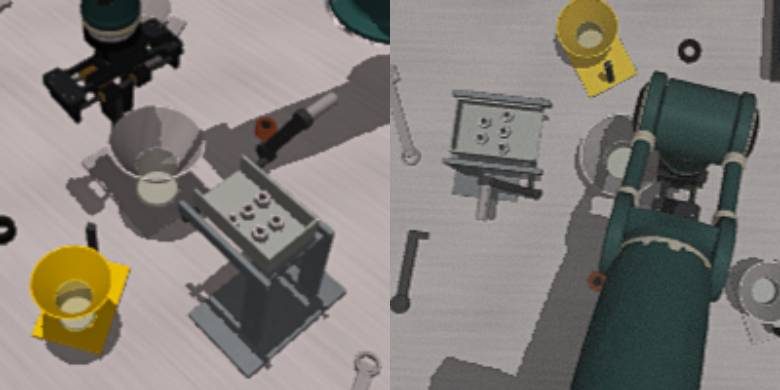

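>>> servo_tool(targets=[[[-1, 15, 0, 0, 0, 0, 0], [-1, 17, 1, 0, 0, 0, 0], [-1, 17, 0, 0, 0, 0, 0], [-1, 17, 0, 0, 0, 0, 0], [-1, 15, 0, 0, 0, 0, 0], [-1, 10, 0, 0, 0, 0, 0], [-1, 5, 0, 0, 0, 0, 0], [-1, 0, 0, 0, 0, 0, 0]]])

```text
time_s: 9.0
tcp_pos: [586.6, -3.2, 91.7]
eef_rot: [-2.366, -2.065, -0.002]
force: [0.6, 1.6, -0.9]
opening: 13.9
finger_force: 25.0
```

>>> servo_tool(targets=[[[1, 0, 0, 0, 0, 0, 0], [1, 0, 0, 0, 0, 0, 0], [1, 0, 0, 0, 0, 0, 0], [1, 0, 0, 0, 0, 0, 0], [1, 0, 0, -15, 0, 0, 0], [1, 0, 0, -30, 0, 0, 0], [1, -15, 0, -50, 0, 0, 0], [1, -15, 0, -60, 0, 0, 0]]])

```text
time_s: 10.0
tcp_pos: [581.6, -34.2, 248.1]
eef_rot: [-2.366, -2.065, 0.002]
force: [1.3, -0.1, -0.1]
opening: 87.9
finger_force: 0.0
```

>>> servo_tool(targets=[[[1, 0, -50, -40, 0, 0, 0], [1, 0, -50, -30, 0, 0, 0], [1, 0, -50, 0, 0, 0, 0], [1, 0, -40, 0, 0, 0, 0]]])

```text
time_s: 10.5
tcp_pos: [394.0, -8.3, 317.7]
eef_rot: [2.365, 2.064, 0.004]
force: [-1.4, 0.1, 1.0]
opening: 87.8
finger_force: 0.0
```

Run:
```python
from h import *
p=shot('scene'); q=shot('top')
np.set_printoptions(precision=1,suppress=True)
o=manip.get_obs();print(o['tcp_pos'],o['eef_rot'],o['force'],o['time_s'])
a=p['color'][170:330,270:430,::-1];b=q['color'][110:270,190:350,::-1]
cv2.imwrite('pics/n.png',np.hstack([cv2.resize(a,(400,400)),cv2.resize(b,(400,400))]))
for v in (p,q):
    for t,z in (('jar_mouth',115),('jar_post',130),('pan_lip',150),('pour_point',115),('pan_pin',250)):
        for r in spotter.place_of(v,t)[:3]: print(t,r['p'],np.array(r['at']),ray(v,r['at'],z)[:2])
```

```text
[392.7  -8.1 317.3] [2.4 2.1 0. ] [-0.5 -0.5 -0.2] 10.6
jar_mouth 0.94 [343.6 245.6] [597.6  90.6]
jar_mouth 0.85 [278.6 290.3] [795.1  69.6]
jar_mouth 0.73 [317.  156.3] [ 405.7 -195.5]
jar_post 0.91 [320.7 139.9] [ 354.8 -229.8]
jar_post 0.81 [297.   87.4] [ 201. -503.]
jar_post 0.8 [285.4 261.8] [738.   30.9]
pan_lip 0.96 [351.3 245.9] [605.2 121. ]
pour_point 0.86 [342.1 246.7] [602.7  90.2]
pan_pin 0.75 [401.9 206. ] [499.5 174.4]
jar_mouth 0.96 [277.9 172.1] [604.5  88.1]
jar_mouth 0.91 [293.8 113.9] [786.6  46.4]
jar_mouth 0.72 [456.9 286.6] [ 280.8 -445.7]
jar_post 0.93 [474.4 317.3] [ 198.4 -488.6]
jar_post 0.92 [393.  269.8] [ 324.8 -257.2]
jar_post 0.65 [302.7 135.2] [716.1  16. ]
pan_lip 0.63 [266.5 173. ] [594.7 116.9]
pour_point 0.63 [278.3 170.9] [608.2  87.1]
pour_point 0.19 [194.  160.7] [633.  344.4]
pan_pin 0.96 [240.1 198.8] [506.8 167.5]
```

View pics/n.png

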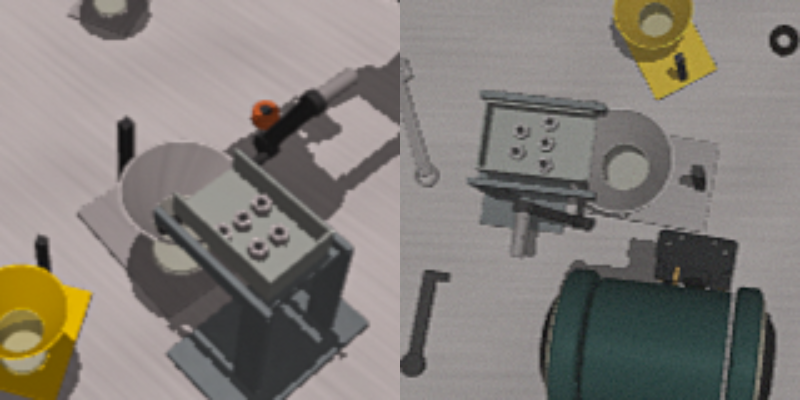

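>>> servo_tool(targets=[[[1, 0, 0, 0, 0, 0, -0.1745], [1, 0, 0, 0, 0, 0, -0.1745], [1, 0, 0, 0, 0, 0, -0.1745], [1, 0, 0, 0, 0, 0, -0.1745], [1, 0, 0, 0, 0, 0, -0.1745], [1, 0, 0, 0, 0, 0, -0.1745], [1, 0, 0, 0, 0, 0, -0.1745], [1, 0, 0, 0, 0, 0, -0.1745]]])

```text
time_s: 12.1
tcp_pos: [395.6, -8.5, 315.5]
eef_rot: [-0.477, -3.104, 0.0]
force: [-0.3, -0.4, 0.4]
opening: 88.1
finger_force: 0.0
```

>>> servo_tool(targets=[[[1, 0, 0, 0, 0, 0, -0.1745], [1, -13, 32, 0, 0, 0, 0], [1, -13, 32, 0, 0, 0, 0], [1, -13, 32, 0, 0, 0, 0], [1, -13, 32, 0, 0, 0, 0], [1, -13, 33, 0, 0, 0, 0], [1, -13, 33, 0, 0, 0, 0], [1, 0, 0, 0, 0, 0, 0]]])

```text
time_s: 13.1
tcp_pos: [499.8, 174.8, 314.8]
eef_rot: [-0.21, -3.133, 0.0]
force: [-0.0, -0.2, 0.5]
opening: 87.8
finger_force: 0.0
```

>>> servo_tool(grip_force=5, targets=[[[1, 3, 0, 30, 0, 0, 0], [1, 0, 0, 30, 0, 0, 0], [1, 0, 0, 18, 0, 0, 0], [1, 0, 0, 5, 0, 0, 0], [-0.4, 0, 0, 0, 0, 0, 0], [-0.4, 0, 0, 0, 0, 0, 0], [-0.4, 0, 0, 0, 0, 0, 0], [-0.4, 0, 0, 0, 0, 0, 0]]])

```text
time_s: 14.1
tcp_pos: [496.4, 173.7, 233.4]
eef_rot: [0.213, 3.133, 0.001]
force: [-0.0, 0.8, 0.3]
opening: 50.2
finger_force: 0.0
```

>>> servo_tool(targets=[[[-0.4, 0, 0, 0, 0, 0, 0], [-0.4, 0, 0, 0, 0, 0, 0], [-0.4, 0, 0, 0, 0, 0, 0], [-0.4, 0, 0, 0, 0, 0, 0]]])

```text
time_s: 14.6
tcp_pos: [496.0, 173.5, 232.7]
eef_rot: [-0.214, -3.134, 0.0]
force: [0.1, 0.0, -0.2]
opening: 26.5
finger_force: 0.0
```

Run:
```python
from h import *
p=shot('scene'); q=shot('top')
a=p['color'][150:310,270:430,::-1];b=q['color'][110:270,190:350,::-1]
cv2.imwrite('pics/c.png',np.hstack([cv2.resize(a,(400,400)),cv2.resize(b,(400,400))]))
```

```text
(no output)
```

View pics/c.png

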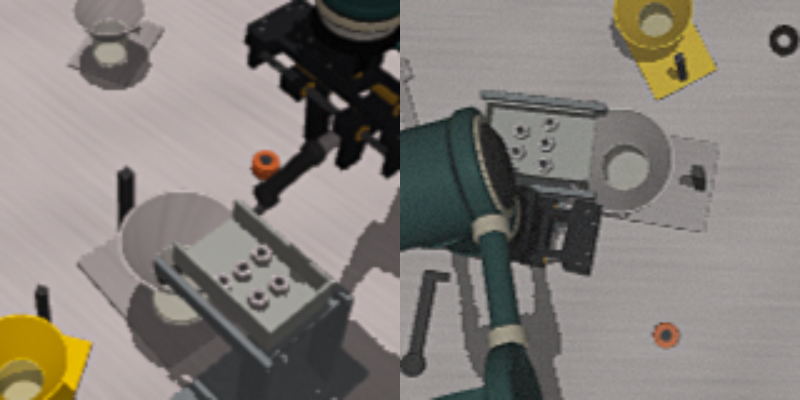

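>>> servo_tool(grip_force=40, targets=[[[-0.4, 0, -4, -1.6, 0, 0, 0], [-0.4, 0, -4, -1.5, 0, 0, 0], [-0.4, 0, -4, -1.4, 0, 0, 0], [-0.4, 0, -4, -1.3, 0, 0, 0], [-0.4, 0, -4, -1.1, 0, 0, 0], [-0.4, 0, -4, -0.9, 0, 0, 0], [-0.4, 0, -4, -0.7, 0, 0, 0], [-0.4, 0, -4, -0.6, 0, 0, 0]]])

```text
time_s: 15.7
tcp_pos: [493.1, 143.3, 244.1]
eef_rot: [0.214, 3.13, 0.007]
force: [1.1, 5.7, 5.5]
opening: 26.5
finger_force: 3.1
```

>>> servo_tool(targets=[[[-0.4, 0, -2.7, -0.3, 0, 0, 0], [-0.4, 0, -2.7, -0.2, 0, 0, 0], [-0.4, 0, -2.7, -0.2, 0, 0, 0], [-0.4, 0, -2.7, -0.1, 0, 0, 0], [-0.4, 0, -2.7, 0, 0, 0, 0], [-0.4, 0, -2.7, 0, 0, 0, 0], [-0.4, 0, -2.7, 0, 0, 0, 0], [-0.4, 0, -2.7, 0.1, 0, 0, 0]]])

```text
time_s: 16.7
tcp_pos: [489.8, 120.9, 244.0]
eef_rot: [0.213, 3.131, 0.003]
force: [2.4, 4.5, 2.1]
opening: 26.4
finger_force: 2.4
```

>>> servo_tool(targets=[[[-0.4, 0, -2.7, 0.2, 0, 0, 0], [-0.4, 0, -2.7, 0.3, 0, 0, 0], [-0.4, 0, -2.7, 0.4, 0, 0, 0], [-0.4, 0, -2.7, 0.4, 0, 0, 0], [-0.4, 0, -2.7, 0.5, 0, 0, 0], [-0.4, 0, -2.7, 0.6, 0, 0, 0], [-0.4, 0, -2.7, 0.6, 0, 0, 0], [-0.4, 0, -2.7, 0.7, 0, 0, 0]]])

```text
time_s: 17.7
tcp_pos: [485.8, 98.8, 238.8]
eef_rot: [-0.214, -3.134, 0.0]
force: [1.0, 3.8, 2.8]
opening: 26.5
finger_force: 1.8
```

>>> servo_tool(targets=[[[-0.4, 0, -2.6, 0.8, 0, 0, 0], [-0.4, 0, -2.6, 0.8, 0, 0, 0], [-0.4, 0, -2.6, 0.9, 0, 0, 0], [-0.4, 0, -2.6, 1, 0, 0, 0], [-0.4, 0, -2.6, 1, 0, 0, 0], [-0.4, 0, -2.5, 1.1, 0, 0, 0], [-0.4, 0, -2.5, 1.1, 0, 0, 0], [-0.4, 0, -2.5, 1.2, 0, 0, 0]]])

```text
time_s: 18.7
tcp_pos: [483.0, 78.5, 230.8]
eef_rot: [-0.214, -3.134, 0.0]
force: [0.6, 2.8, 2.5]
opening: 26.4
finger_force: 1.4
```

>>> servo_tool(targets=[[[-0.4, 0, -2.4, 1.3, 0, 0, 0], [-0.4, 0, -2.4, 1.3, 0, 0, 0], [-0.4, 0, -2.4, 1.4, 0, 0, 0], [-0.4, 0, -2.3, 1.5, 0, 0, 0], [-0.4, 0, -2.3, 1.5, 0, 0, 0], [-0.4, 0, -2.3, 1.6, 0, 0, 0], [-0.4, 0, -2.2, 1.6, 0, 0, 0], [-0.4, 0, -2.2, 1.7, 0, 0, 0]]])

```text
time_s: 19.7
tcp_pos: [480.5, 60.2, 218.9]
eef_rot: [-0.214, -3.134, 0.0]
force: [1.0, 2.4, 0.6]
opening: 26.4
finger_force: 1.2
```

Run:
```python
from h import *
p=shot('scene'); q=shot('top'); o=manip.get_obs(); print(o['force'])
a=p['color'][170:330,250:410,::-1];b=q['color'][110:270,190:350,::-1]
cv2.imwrite('pics/d.png',np.hstack([cv2.resize(a,(400,400)),cv2.resize(b,(400,400))]))
```

```text
[0.40868697 1.09424034 0.27521567]
```

View pics/d.png

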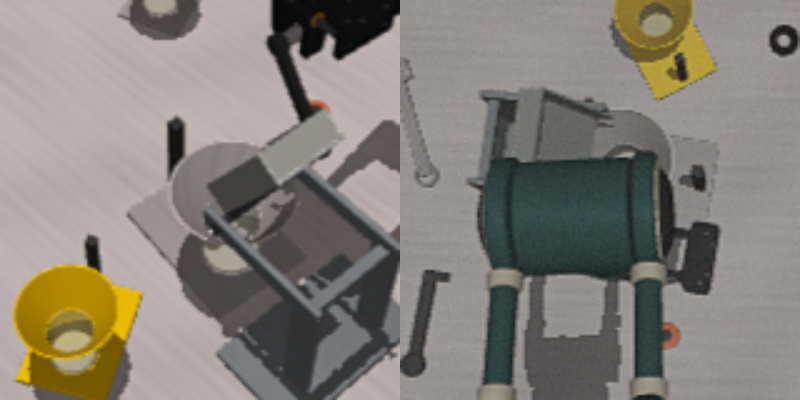

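The pan is tipped to about 1 rad, and nuts show at the funnel's bottom near (230,235) in the left crop. I'll tip a little further.

>>> servo_tool(targets=[[[-0.4, 0, -2, 1.6, 0, 0, 0], [-0.4, 0, -2, 1.6, 0, 0, 0], [-0.4, 0, -2, 1.7, 0, 0, 0], [-0.4, 0, -2, 1.8, 0, 0, 0], [-0.4, 0, -2, 1.8, 0, 0, 0], [-0.4, 0, -2, 1.9, 0, 0, 0], [-0.4, 0, 0, 0, 0, 0, 0], [-0.4, 0, 0, 0, 0, 0, 0]]])

```text
time_s: 20.8
tcp_pos: [478.7, 48.2, 208.3]
eef_rot: [-0.214, -3.134, 0.001]
force: [1.2, 1.6, -0.2]
opening: 26.5
finger_force: 0.6
```

Run:
```python
from h import *
p=shot('scene'); o=manip.get_obs(); print(o['force'])
for i in range(5):
    print([(round(float(r['p']),2),np.round(r['at'],0)) for r in spotter.place_of(p,'nut%d'%i)] if i<1 else '')
a=p['color'][190:290,270:370,::-1]
cv2.imwrite('pics/e.png',cv2.resize(a,(600,600),interpolation=cv2.INTER_CUBIC))
```

```text
[ 0.78839085  0.96284649 -0.06032678]
[(0.4, array([349., 279.]))]
```

View pics/e.png

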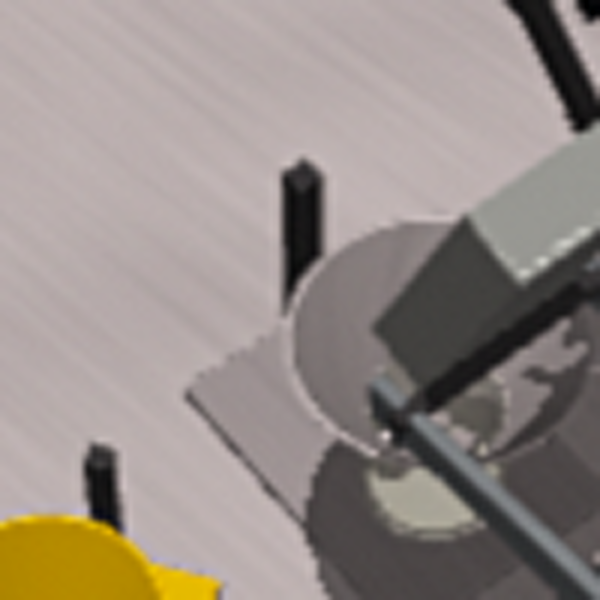

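>>> servo_tool(targets=[[[-0.4, 0, 6, -5.4, 0, 0, 0], [-0.4, 0, 6, -5, 0, 0, 0], [-0.4, 0, 6, -4.6, 0, 0, 0], [-0.4, 0, 6.2, -4, 0, 0, 0], [-0.4, 0, 6.3, -3.3, 0, 0, 0], [-0.4, 0, 6.8, -3, 0, 0, 0], [-0.4, 0, 6.8, -2.6, 0, 0, 0], [-0.4, 0, 6.8, -2.3, 0, 0, 0]]])

```text
time_s: 21.9
tcp_pos: [486.3, 99.2, 239.6]
eef_rot: [0.213, 3.133, -0.0]
force: [0.2, -3.2, 2.2]
opening: 26.4
finger_force: 1.6
```

>>> servo_tool(targets=[[[-0.4, 0, 7.2, -1.8, 0, 0, 0], [-0.4, 0, 7.2, -1.2, 0, 0, 0], [-0.4, 0, 7.2, -0.7, 0, 0, 0], [-0.4, 0, 7.2, 0, 0, 0, 0], [-0.4, 0, 7.2, 0.2, 0, 0, 0], [-0.4, 0, 7.2, 0.5, 0, 0, 0], [-0.4, 0, 6, 1, 0, 0, 0], [-0.4, 0, 6, 1.4, 0, 0, 0]]])

```text
time_s: 22.9
tcp_pos: [493.4, 154.1, 239.3]
eef_rot: [-0.214, -3.134, -0.0]
force: [-0.0, -1.1, 1.6]
opening: 26.5
finger_force: 0.6
```

>>> servo_tool(targets=[[[-0.4, 0, 6, 1.8, 0, 0, 0], [-0.4, 0, 6, 2.2, 0, 0, 0], [-0.4, 0, 4, 1.6, 0, 0, 0], [-0.4, 0, 3, 1.2, 0, 0, 0], [-0.4, 0, 0, 0, 0, 0, 0]]])

```text
time_s: 23.52
tcp_pos: [495.9, 172.8, 232.5]
eef_rot: [-0.213, -3.134, -0.001]
force: [-0.4, -0.3, 0.2]
opening: 26.6
finger_force: 0.0
```

>>> servo_tool(targets=[[[-0.4, 0, 2, 0.5, 0, 0, 0], [-0.4, 0, 2, 0.5, 0, 0, 0], [-0.4, 0, 1, 0.5, 0, 0, 0]]])

```text
time_s: 23.9
tcp_pos: [496.4, 177.4, 231.0]
eef_rot: [-0.214, -3.134, 0.0]
force: [-0.8, -0.1, 0.7]
opening: 26.6
finger_force: 0.5
```

>>> servo_tool(targets=[[[-0.4, 0, 1.5, 0, 0, 0, 0], [-0.4, 0, 0, 0, 0, 0, 0]]])

```text
time_s: 24.15
tcp_pos: [496.6, 178.8, 230.9]
eef_rot: [-0.213, -3.134, 0.001]
force: [-1.0, -0.8, -0.8]
opening: 26.7
finger_force: 0.8
```

>>> servo_tool(targets=[[[-0.4, 0, 1.5, 0.5, 0, 0, 0], [-0.4, 0, 1.5, 0.5, 0, 0, 0], [-0.4, 0, 0, 0, 0, 0, 0]]])

```text
time_s: 24.52
tcp_pos: [496.7, 179.2, 230.6]
eef_rot: [-0.213, -3.133, 0.009]
force: [-3.6, -10.0, 4.5]
opening: 26.6
finger_force: 4.9
```

>>> servo_tool(targets=[[[-0.4, 0, 1.5, 0.5, 0, 0, 0], [-0.4, 0, 0, 0, 0, 0, 0]]])

```text
time_s: 24.78
tcp_pos: [496.7, 179.3, 230.5]
eef_rot: [-0.213, -3.133, 0.013]
force: [-3.9, -13.6, 7.6]
opening: 26.6
finger_force: 7.0
```

The pin is firm on the stop, so the pan is level. Next I back off to centre, open, lift and look.

>>> servo_tool(targets=[[[-0.4, 0, -4, -1, 0, 0, 0], [-0.4, 0, -4, -1, 0, 0, 0], [0.6, 0, 0, 0, 0, 0, 0], [0.6, 0, 0, 0, 0, 0, 0], [0.6, 0, 0, 0, 0, 0, 0], [0.6, 0, 0, -20, 0, 0, 0], [0.6, 0, 0, -40, 0, 0, 0], [0.6, 0, 0, -40, 0, 0, 0]]])

```text
time_s: 25.78
tcp_pos: [496.0, 175.5, 332.2]
eef_rot: [-0.213, -3.133, 0.0]
force: [-0.4, -0.9, -0.2]
opening: 70.7
finger_force: 0.0
```

>>> servo_tool(targets=[[[0.6, 30, 0, -10, 0, 0, 0], [0.6, 40, -30, 0, 0, 0, 0], [0.6, 20, -50, 0, 0, 0, 0], [0.6, 0, -50, 0, 0, 0, 0], [0.6, 0, -50, 0, 0, 0, 0], [0.6, 0, -50, 0, 0, 0, 0], [0.6, 0, -30, 0, 0, 0, 0], [0.6, 0, 0, 0, 0, 0, 0]]])

```text
time_s: 26.78
tcp_pos: [371.6, -71.2, 341.7]
eef_rot: [0.22, 3.134, 0.0]
force: [-0.5, -0.0, -0.9]
opening: 70.2
finger_force: 0.0
```

Run:
```python
from h import *
p=shot('scene'); q=shot('top')
a=p['color'][200:290,290:380,::-1];b=q['color'][140:210,230:300,::-1]
cv2.imwrite('pics/f.png',np.hstack([cv2.resize(a,(400,400),interpolation=2),cv2.resize(b,(400,400),interpolation=2)]))
for v in (p,q): print([(round(float(r['p']),2),np.round(r['at'],0)) for r in spotter.place_of(v,'nut0')],[np.round(proj(v,(598,92,z)),0) for z in (11,65)])
```

```text
[] [array([343., 269.]), array([343., 258.])]
[(0.56, array([285., 174.])), (0.36, array([285., 179.]))] [array([280., 180.]), array([279., 177.])]
```

View pics/f.png

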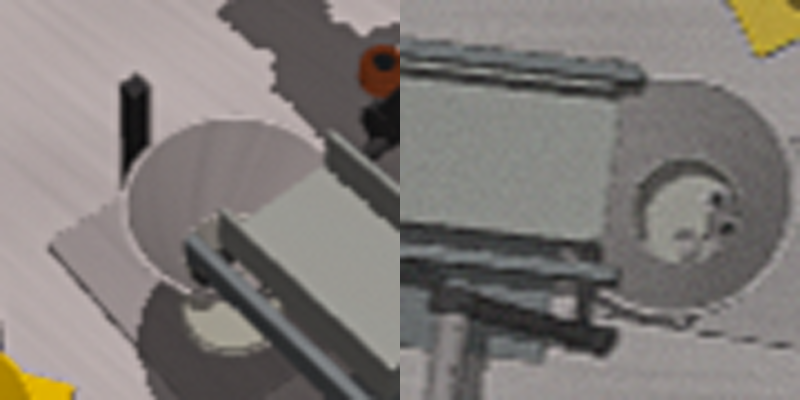

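The pan is empty and level. The nuts lie in the tube, at right crop about (715,215), and none show on the funnel or the visible shelf.

```bash
python3 -c "
from station import workorder
print(workorder.finish_job())"
```

```text
the job is handed in; nothing more can be done
None
```

I handed the job in at about 27 s: the jar is under the lip, the nuts poured into its tube, and the pan is back level. The final pictures show the pan empty, the nuts in the tube and none on the funnel or visible shelf; I couldn't count all five individually, and the hand-in returned no verdict.

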